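Hook the tea infuser out of the blue flask

ROBOT

A 6-joint arm with a two-finger parallel gripper is mounted at the origin on a cart in front of the work surface, level with it; the furniture and walls round the work are solid. World frame = base frame: x ahead of the robot, y to its left, z up, the work surface at z = 0. Lengths are in m, angles in rad, forces in N, time in s.
With the tool pointing down it reaches from about 0.275 to 0.825 m from the base axis. Payload 5.2 kg.
Tool frame: the origin (TCP) lies midway between the tips of the shut fingers; the grasp point (between the pads) lies env.grip_depth behind it (env.grip_depth is the distance from the TCP to the grasp point, in m); z points along the fingers, y is the line along which they close (so a half turn about z gives the same grasp; the last joint's range is limited). The gripper opens to 93 mm and grips with 3 to 60 N. Pads are 15 mm wide; open, the fingers measure 128 mm over their backs; the gripper's body (75 mm by 188 mm) begins 65 mm behind the grasp point.
Start: joints at [1.045, 0.259, 1.535, -0, 1.348, -0.203], TCP at [0.174, 0.522, 0.219] pointing down, gripper open.
Joint ranges: [-3.14, 3.14], [-0.91, 2.08], [0.19, 2.58], [-1.22, 4.36], [0.22, 2.71], [-3.12, 3.12]. Speed limits (rad/s): [2.57, 2.57, 3.14, 3.14, 3.14, 3.14].

INTERFACE

Orientations are given as a unit quaternion [x, y, z, w].
In Python, from rig import sensors, camera, calibration, order, nets, env gives the robot as it stands.
- The arm moves only by the shell command python3 -m pendant 'ROWS'. ROWS is JSON, one flat list of numbers, 7 for each row, row after row: the opening, from -1 (shut) to 1 (fully open), then the shift along the tool's x, y, z in m, then the turn, a rotation vector about the tool's x, y, z in degrees. In form: [fingers, x, y, z, rx, ry, rz, fingers, x, y, z, rx, ry, rz, ...]. A call has 1 to 8 rows; each row shifts and turns the commanded pose from where the row before left it, along the tool's axes as they then stand; what a row does not reach is not made up. A row lasts 1/8 s, in which the tool goes at most 62.5 mm and 10.7 degrees, less where a joint would pass 70% of its speed; a pose out of reach is approached as far as the arm can. A call with a gripper value outside its range is refused whole. The fingers move at their own pace and stop on an object; the grip force is fixed at half the most. Time passes only in rows, so rows that do not move let the fingers close. It gives the time, the measured TCP pose, the force, the opening and the grip force at its end, in the units of the state.
- sensors.get_state(): the state, without advancing time (a new reading comes with each control period).
- camera(name): name is "side" or "top"; returns the picture (384x512x3 uint8, red, green, blue); there is no depth.
- calibration(name): a dict with "fx", "fy", "cx", "cy" (pixels), "k1" (the pictures are not rectified: a ray, as slopes to the right and down, at radius r is drawn at 1 + k1 r^2 times it, then the intrinsics apply), "rvec" (rotation vector, rad) and "tvec" (3), from world to camera coordinates, as OpenCV has them. Camera axes: x right, y down, z forward; pixel columns grow to the right and rows downward; lengths in m; the calibration is good to about 2 mm. A picture is of the moment at which its call begins. calibration takes no time and is no camera call.
- order.hand_in(): hands the job in; it is judged then, once.
Trained networks look in the newest picture that a camera, given by its name, has taken for a name from the list of things; names that differ only in an ending like _2 or _b are one class to them, and where a whole thing is asked for, a point or a joint stands for the part that bears it (a point fixed in the world has none). Each returns a list of dicts, best first, with "conf" (0 to 1); they miss things now and then, are a little off and sometimes report something else, mostly with a low value. They report only what shows in the picture. A call takes as long as a camera call. They do not tell look-alikes from the thing itself.
- nets.find_in(camera, thing): "at" ([x, y, z] in m, in world coordinates, good to about 4 mm: the middle of the surface that is visible of it).
- nets.outline_of(camera, thing): "pixels" (384x512 bool, what is visible of it).
- nets.pinpoint(camera, thing): "at" ([x, y, z] in m, in world coordinates, good to about 4 mm: a listed point, or the origin of a listed thing).
The state is a dict: "time_s": time; "q": joint angles; "qd": joint speeds; "joint_torque": joint torques, N m; "eef_pos": TCP position; "orientation": TCP orientation; "wrist_force": force on the tool from outside, world axes, zero at the start; "ft_torque": the same for the moment, N m; "gripper_width": finger opening in m; "grip_force": force on a finger pad.
Only numpy, scipy, OpenCV 4.12 (cv2) and the standard library are available. Lean on these libraries where they do the work, as an engineer would, in place of code of your own. Each camera call takes 0.05 s, during which the arm holds its last target. There are 200 camera calls.

TASK

The tea infuser has sunk to the bottom of the blue flask. Take the hook from its wooden stand, catch the infuser's orange loop with it (do not touch the infuser with the gripper), draw the infuser out and stand it upright and fully on the round cork trivet without dropping it. Then put the hook back upright in its stand.

Things in the scene. Friction and masses are not known exactly. Their poses are not given: they have to be found in the camera images.
- hook_grip (a point): Loose hook: centre of its upright red handle, 24 (x) x 16 (y) x 62 mm tall; pinch across y. z up, x is where the mouth faces. Collar disc (68 mm wide, 6 thick): top 32 mm below this point. Under it a 5 mm wire goes down at x=-9 to the bottom wire, centre line 118 mm below this point, then to x=+9 and up into a lip, top 12.5 mm over that line. Clear gap 13 mm, centred under the handle.
- infuser: Steel infuser in the blue flask (fixed, inside 84, outside 94, 108 mm high, floor 5 mm; axis within 3 mm). Origin: centre of underside, z up. Basket 64 mm wide, 24 high; above it a rigid orange wire arch (4 mm) in its y-z plane, feet 44 mm apart, peak on the axis: underside 60, top 64 mm over the origin. Hook it along x, from either side. The like white flask and its infuser are not wanted.
- trivet_top (a point): Centre of the top face of the fixed round cork trivet, 136 mm across, 10 mm thick.
- stand_mouth (a point): Centre of the rim of the hook's stand: a fixed upright wooden tube, 58 mm outside, 50 mm inside, rim 102 mm above the worktop, bore 94 mm deep. The hook's collar lies on this rim, at any yaw, the wire hook inside the tube; the handle's centre is then 38 mm above this point.
Things that resemble listed ones, but are neither listed nor needed, are in the scene too. Of the things shaped like the part that bears trivet_top, the cork one is meant.

How it is judged:
On the way:
1. the infuser has been drawn up clear of the flask's rim (height (world z) of infuser above 0.106 m), for 0.2 s.
At the end, for the whole second after the job is handed in: The blue flask's infuser stands on the trivet within 40 mm of its centre, upright within 10 degrees and at rest; the hook hangs in its stand again, collar on the rim within 8 mm of height, handle within 25 mm of the stand's axis and upright within 10 degrees (horizontal distance between infuser and trivet_top below 0.04 m and z of infuser in the frame of trivet_top between -0.004 and 0.006 m and angle between each of infuser, hook_grip's own z axis and vertical below 0.17 rad and linear speed of infuser below 0.02 m/s and horizontal distance between hook_grip and stand_mouth below 0.025 m and z of hook_grip in the frame of stand_mouth between 0.03 and 0.046 m); the robot touches nothing.
It fails at once if the gripper or arm touches the infuser (contact force between any of the fingers, the arm and infuser above 1 N).
It fails at once if the infuser is dropped or flung (faster than 1.2 m/s) (linear speed of infuser above 1.2 m/s).
It also fails if it takes over 64 s, if anything falls off the work surface, if the arm or the gripper's body presses on something with over 40 N, if the wrist force passes 120 N, or if a joint passes its speed limit or range.

## Working session

There is one attempt and no reset: what is moved stays moved. The work goes in short steps, Python scripts to look and compute and a shell command to move; the robot and the scene stay as the last step left them, time stands still between calls to the robot, and variables do not carry over. Pictures are saved under pics/ and viewed, at most 10 in all, crops included, and the job is handed in when it is done.

```bash
mkdir -p pics; ls; cat > h.py <<'E'
import numpy as np, cv2
from rig import sensors, camera, calibration, order, nets, env
def snap(n,f):
    im=camera(n); cv2.imwrite('pics/'+f,im[:,:,::-1]); return im
def proj(n,p):
    c=calibration(n); R=cv2.Rodrigues(np.array(c['rvec'],float))[0]
    q=R@np.array(p,float)+np.array(c['tvec']).ravel(); s=q[:2]/q[2]; s=s*(1+c['k1']*(s@s))
    return np.array([c['fx']*s[0]+c['cx'],c['fy']*s[1]+c['cy']])
def ray(n,uv):
    c=calibration(n); R=cv2.Rodrigues(np.array(c['rvec'],float))[0]; t=np.array(c['tvec']).ravel()
    d=np.array([(uv[0]-c['cx'])/c['fx'],(uv[1]-c['cy'])/c['fy']]); s=d.copy()
    for _ in range(20): s=d/(1+c['k1']*(s@s))
    v=R.T@np.array([s[0],s[1],1]); return -R.T@t, v/np.linalg.norm(v)
def onz(n,uv,z):
    o,v=ray(n,uv); return o+v*(z-o[2])/v[2]
def tri(a,ua,b,ub):
    o1,v1=ray(a,ua);o2,v2=ray(b,ub)
    s=np.linalg.lstsq(np.array([v1,-v2]).T,o2-o1,rcond=None)[0]
    p,q=o1+s[0]*v1,o2+s[1]*v2; return (p+q)/2,np.linalg.norm(p-q)
E
python3 - <<'E'
from h import *
np.set_printoptions(precision=3,suppress=True)
for n in('side','top'):
    snap(n,n+'0.png'); c=calibration(n); print(n,c['fx'],c['k1'],ray(n,(c['cx'],c['cy'])))
    for t in('hook_grip','infuser','trivet_top','stand_mouth'):
        for r in nets.pinpoint(n,t): print(t,r['conf'],np.array(r['at']),proj(n,r['at']).round())
s=sensors.get_state(); print(s['time_s'],s['eef_pos'],s['orientation'],s['gripper_width'],env.grip_depth)
E
```

```text
pics
side 384.41746444642035 -0.10515468791086528 (array([ 0.531, -0.765,  0.672]), array([-0.003,  0.804, -0.594]))
hook_grip 0.72 [ 0.464 -0.294  0.14 ] [221. 283.]
trivet_top 0.57 [ 0.534 -0.084  0.007] [259. 254.]
trivet_top 0.56 [0.611 0.109 0.008] [286. 206.]
stand_mouth 0.68 [ 0.46  -0.293  0.101] [221. 297.]
top 442.08127306731734 -0.019553922401446773 (array([0.36 , 0.016, 1.292]), array([ 0.156, -0.013, -0.988]))
hook_grip 0.89 [ 0.462 -0.293  0.14 ] [365. 227.]
infuser 0.54 [0.508 0.278 0.005] [158. 209.]
trivet_top 0.83 [0.615 0.108 0.01 ] [217. 175.]
trivet_top 0.8 [ 0.533 -0.083  0.012] [281. 204.]
stand_mouth 0.7 [ 0.456 -0.292  0.102] [361. 230.]
0.5 [0.174 0.522 0.219] [ 0.161  0.987 -0.    -0.   ] 0.09282050998565179 0.0188
```

View pics/side0.png

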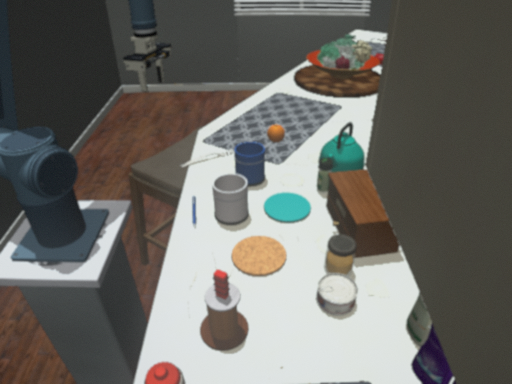

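View pics/top0.png

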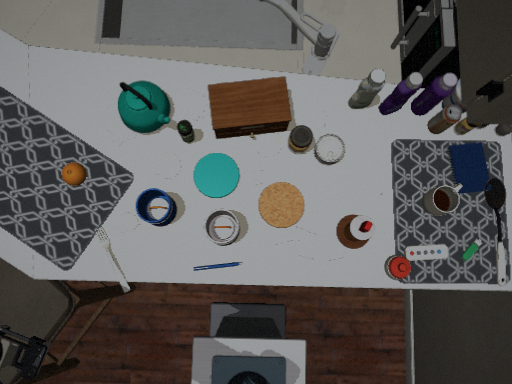

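The side view shows the hook's red handle at (221,283), the stand below it, the cork trivet at (259,254), the blue flask at (249,163) and the grey-white flask at (230,198). The top view shows the blue flask at (156,207), the white one at (222,227), cork at (281,204), teal disc at (217,175), and the red handle at (366,227).

Look-alikes:
- **Flask:** blue (156,207) or white (222,227). I choose blue.
- **Trivet:** cork (281,204) or teal (217,175). I choose cork.
- **Hook:** red handle (366,227) or red-lidded jar (400,267). I choose the handle on the white collar.

One close crop to check these.

```bash
python3 - <<'E'
from h import *
im=cv2.imread('pics/top0.png'); s=cv2.imread('pics/side0.png')
f=lambda a:cv2.resize(a,(390,290),interpolation=cv2.INTER_CUBIC)
a=np.hstack([f(im[185:230,128:188]),f(im[205:250,335:395])]); b=np.hstack([f(s[139:184,219:279]),f(s[260:350,160:280])])
cv2.imwrite('pics/crop1.png',np.vstack([a,b]))
E
```

```text
(no output)
```

View pics/crop1.png

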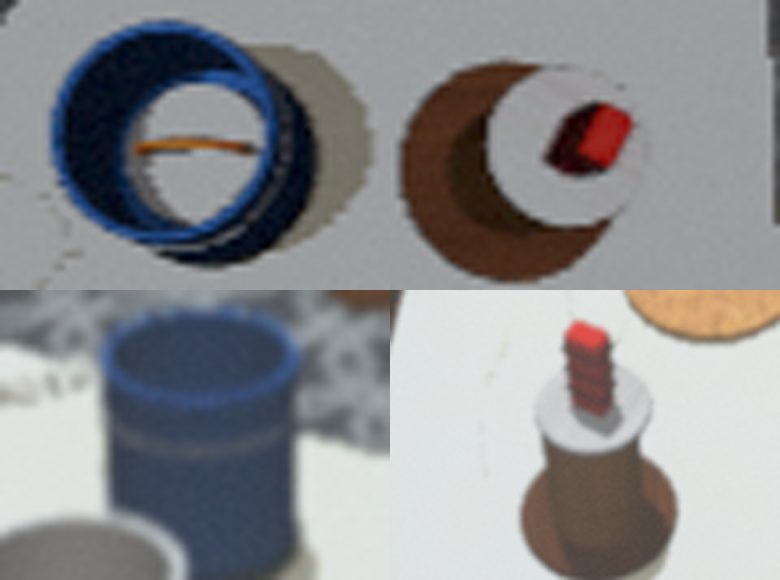

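The crop confirms the blue flask, with a steel infuser inside and its orange arch running across the image (roughly world y). The hook's red handle stands on a white collar, its long side about 20° off world x. Next I measure by pixel.

```bash
python3 - <<'E'
from h import *
np.set_printoptions(precision=4,suppress=True)
T=cv2.cvtColor(cv2.imread('pics/top0.png'),cv2.COLOR_BGR2HSV).astype(int);S=cv2.cvtColor(cv2.imread('pics/side0.png'),cv2.COLOR_BGR2HSV).astype(int)
def mask(H,box,lo,hi,s,v):
    m=np.zeros(H.shape[:2],bool);x0,y0,x1,y1=box
    h=H[y0:y1,x0:x1]; m[y0:y1,x0:x1]=((h[...,0]-lo)%180<=(hi-lo)%180)&(h[...,1]>s)&(h[...,2]>v); return np.argwhere(m)[:,::-1]
# arch
o=mask(T,(140,195,178,222),5,25,110,90); print('orange',len(o),o.min(0),o.max(0))
L,R=o[np.argsort(o[:,0])][:3].mean(0),o[np.argsort(o[:,0])][-3:].mean(0)
w=onz('top',L,.035),onz('top',R,.035); print('feet',w,np.linalg.norm(w[0]-w[1]))
mid=o[abs(o[:,0]-(L[0]+R[0])/2)<3].mean(0); print('peak z.067',onz('top',mid,.067),mid,L,R)
# rim: bright blue
for n,H,b in(('top',T,(130,185,180,230)),('side',S,(230,135,270,170))):
    r=mask(H,b,100,125,120,110); print(n,'rim',len(r))
    P=np.array([onz(n,p,.108) for p in r]);A=np.c_[2*P[:,:2],np.ones(len(P))]
    q=np.linalg.lstsq(A,(P[:,:2]**2).sum(1),rcond=None)[0]; print(q[:2],np.sqrt(q[2]+q[:2]@q[:2]))
# handle top face
r=mask(T,(350,215,380,242),170,8,150,170).astype(np.float32)
P=np.array([onz('top',p,.171)[:2] for p in r]); rc=cv2.minAreaRect((P*1000).astype(np.float32)); print('handle top',rc,len(r))
rs=mask(S,(205,262,240,303),170,8,120,170).astype(np.float32);
P=np.array([onz('side',p,.171)[:2] for p in rs if p[1]<279]); rc=cv2.minAreaRect((P*1000).astype(np.float32)); print('handle side',rc,len(P))
for n in('top','side'):
  for t in('hook_grip','infuser','stand_mouth','trivet_top'):
    for r in nets.outline_of(n,t): ij=np.argwhere(r['pixels'])[:,::-1]; print(n,t,r['conf'],ij.mean(0),ij.min(0),ij.max(0))
E
```

```text
orange 17 [149 207] [164 208]
feet (array([0.5095, 0.2963, 0.035 ]), array([0.5116, 0.2574, 0.035 ])) 0.03893974691016465
peak z.067 [0.5072 0.2693 0.067 ] [156.5 207. ] [149.3333 207.3333] [163. 207.]
top rim 117
[0.5066 0.2732] 0.04315550551075627
side rim 57
[0.5073 0.2655] 0.04166503888020527Traceback (most recent call last):
  File "<stdin>", line 19, in <module>
cv2.error: OpenCV(4.12.0) /io/opencv/modules/imgproc/src/convhull.cpp:143: error: (-215:Assertion failed) total >= 0 && (depth == CV_32F || depth == CV_32S) in function 'convexHull'
```

```bash
python3 - <<'E'
from h import *
np.set_printoptions(precision=4,suppress=True)
for n,b,z in(('top',(350,215,380,242),.171),('side',(205,262,240,303),.171)):
    H=cv2.cvtColor(cv2.imread(f'pics/{n}0.png'),cv2.COLOR_BGR2HSV).astype(int)
    x0,y0,x1,y1=b;h=H[y0:y1,x0:x1]
    red=((h[...,0]+10)%180<20)&(h[...,1]>130)
    v=h[...,2][red]; t=np.percentile(v,95)*.8; print(n,red.sum(),t)
    p=np.argwhere(red&(h[...,2]>t))[:,::-1]+[x0,y0]
    if n=='side': p=p[p[:,1]<276]
    P=np.array([onz(n,q,z)[:2]*1000 for q in p]).astype(np.float32)
    print(len(P),cv2.minAreaRect(P),P.mean(0)); d=np.cov(P.T); w,V=np.linalg.eigh(d); print('long axis',V[:,1],np.sqrt(w*12),np.degrees(np.arctan2(V[1,1],V[0,1])))
for n in('top','side'):
  for t in('hook_grip','trivet_top'):
    for r in nets.outline_of(n,t): ij=np.argwhere(r['pixels'])[:,::-1]; print(n,t,r['conf'],ij.mean(0),ij.min(0),ij.max(0),onz(n,ij.mean(0),.01))
E
```

```text
top 100 123.2
44 ((463.1805725097656, -292.8291320800781), (12.438425064086914, 20.97896385192871), 63.136322021484375) [ 463.1739 -292.8224]
long axis [-0.9227  0.3855] [13.2751 21.706 ] 157.32595611480042
side 64 180.0
44 ((463.95465087890625, -298.655029296875), (9.508893966674805, 17.93860626220703), 89.68470764160156) [ 463.6366 -299.2622]
long axis [-0.9652  0.2616] [ 9.9013 18.3745] 164.83628664205085
top hook_grip 0.58 [361.193  227.4191] [349 215] [373 240] [ 0.4718 -0.3171  0.01  ]
top trivet_top 0.62 [280.4316 204.3084] [258 182] [303 227] [ 0.5328 -0.08    0.01  ]
top trivet_top 0.59 [215.4257 174.829 ] [193 152] [238 198] [0.6148 0.1136 0.01  ]
side hook_grip 0.89 [221.6595 293.142 ] [204 269] [240 311] [ 0.4501 -0.2089  0.01  ]
side trivet_top 0.96 [258.8056 255.4558] [232 236] [286 275] [ 0.5328 -0.0919  0.01  ]
side trivet_top 0.86 [286.9144 207.5666] [264 193] [310 222] [0.6138 0.0989 0.01  ]
side trivet_top 0.4 [221.4215 292.9704] [204 269] [239 311] [ 0.4496 -0.2085  0.01  ]
```

Hook grip is at (0.463, -0.2935, 0.140) with its long axis at yaw -21° or 159°. Infuser axis is about (0.508, 0.274) with the arch along y, cork trivet (0.533, -0.084, 0.010), stand (0.457, -0.2925, 0.102). The heights and reach agree with the text, so I move above the hook.

```bash
python3 -m pendant '[1,-0.0333,-0.0426,0,0,0,0, 1,-0.0333,-0.0426,0,0,0,0, 1,-0.0333,-0.0426,0,0,0,0, 1,-0.0333,-0.0426,0,0,0,0, 1,-0.0333,-0.0426,0,0,0,0, 1,-0.0333,-0.0426,0,0,0,0, 1,-0.0333,-0.0426,0,0,0,0, 1,-0.0333,-0.0426,0,0,0,0]'
python3 -m pendant '[1,-0.0333,-0.0426,0,0,0,0, 1,-0.0333,-0.0426,0,0,0,0, 1,-0.0333,-0.0426,0,0,0,0, 1,-0.0333,-0.0426,0,0,0,0, 1,-0.0333,-0.0426,0,0,0,0, 1,-0.0333,-0.0426,0,0,0,0, 1,-0.0333,-0.0426,0,0,0,0, 1,-0.0333,-0.0426,0,0,0,2]'
cat >> h.py <<'E'
from scipy.spatial.transform import Rotation as Ro
def st(goal=None):
    s=sensors.get_state(); R=Ro.from_quat(s['orientation']); m=R.as_matrix(); p=np.array(s['eef_pos'])
    print('t',round(s['time_s'],2),'tcp',p.round(4),'yaw_y',round(np.degrees(np.arctan2(m[1,1],m[0,1])),1),'yaw_x',round(np.degrees(np.arctan2(m[1,0],m[0,0])),1),'z',m[:,2].round(3),'q6',round(s['q'][5],2),'w',round(s['gripper_width'],4),'gf',round(s['grip_force'],1),'F',np.round(s['wrist_force'],1))
    if goal is not None: print('tool shift',(m.T@(np.array(goal)-p)).round(4))
E
python3 -c "
from h import *; st((.463,-.2935,.1215))"
```

```text
time_s: 1.7
eef_pos: [0.3194, 0.1123, 0.2191]
orientation: [0.161, 0.987, 0.0, 0.001]
wrist_force: [0.9, 0.2, 0.5]
gripper_width: 0.0928
grip_force: 0.0
time_s: 2.7
eef_pos: [0.4639, -0.2957, 0.2187]
orientation: [0.178, 0.984, -0.0, 0.0]
wrist_force: [0.4, 0.1, 0.2]
gripper_width: 0.0927
grip_force: 0.0
t 2.7 tcp [ 0.4639 -0.2957  0.2187] yaw_y 69.4 yaw_x 159.4 z [ 0. -0. -1.] q6 -1.98 w 0.0927 gf 0.0 F [0.4 0.1 0.2]
tool shift [0.0017 0.0017 0.0972]
```

```bash
python3 -m pendant '[1,0.0017,0.0017,0.024,0,0,0, 1,0,0,0.024,0,0,0, 1,0,0,0.024,0,0,0, 1,0,0,0.025,0,0,0, 1,0,0,0,0,0,0, -1,0,0,0,0,0,0, -1,0,0,0,0,0,0, -1,0,0,0,0,0,0]'
python3 -m pendant '[-1,0,0,0,0,0,0, -1,0,0,0,0,0,0, -1,0,0,0,0,0,0, -1,0,0,0,0,0,0]'
python3 -c "
from h import *; st()"
```

```text
time_s: 3.7
eef_pos: [0.4629, -0.292, 0.1226]
orientation: [0.178, 0.984, -0.0, 0.001]
wrist_force: [-0.1, 0.7, 0.8]
gripper_width: 0.0676
grip_force: 0.0
time_s: 4.2
eef_pos: [0.4625, -0.2916, 0.1216]
orientation: [0.178, 0.984, 0.0, -0.0]
wrist_force: [-0.4, 0.3, -0.7]
gripper_width: 0.0276
grip_force: 0.0
t 4.2 tcp [ 0.4625 -0.2916  0.1216] yaw_y 69.5 yaw_x 159.5 z [-0.  0. -1.] q6 -1.98 w 0.0276 gf 0.0 F [-0.4  0.3 -0.7]
```

```bash
python3 -m pendant '[-1,0,0,0,0,0,0, -1,0,0,0,0,0,0, -1,0,0,0,0,0,0, -1,0,0,0,0,0,0]'
python3 -m pendant '[-1,0,0,-0.01,0,0,0, -1,0,0,-0.02,0,0,0, -1,0,0,-0.03,0,0,0, -1,0,0,-0.03,0,0,0, -1,0,0,-0.03,0,0,0, -1,0,0,-0.02,0,0,0, -1,0,0,-0.01,0,0,0, -1,0,0,0,0,0,0]'
python3 - <<'E'
from h import *; st()
snap('side','s1.png');snap('top','t1.png')
for n in('side','top'):
    for r in nets.pinpoint(n,'hook_grip'): print(n,r)
s=cv2.imread('pics/s1.png');t=cv2.imread('pics/t1.png')
u=proj('side',(.463,-.2935,.22)).astype(int);v=proj('top',(.463,-.2935,.22)).astype(int);print(u,v)
f=lambda a,c:cv2.resize(a[max(c[1]-60,0):c[1]+60,max(c[0]-50,0):c[0]+50],(400,480),interpolation=cv2.INTER_CUBIC)
cv2.imwrite('pics/c2.png',np.hstack([f(s,u),f(t,v)]))
E
```

```text
time_s: 4.7
eef_pos: [0.4625, -0.2917, 0.1216]
orientation: [0.178, 0.984, -0.0, 0.0]
wrist_force: [0.1, -0.7, 0.2]
gripper_width: 0.0161
grip_force: 30.0
time_s: 5.7
eef_pos: [0.4627, -0.2917, 0.2722]
orientation: [0.178, 0.984, -0.0, 0.0]
wrist_force: [-1.0, 0.4, -1.0]
gripper_width: 0.0158
grip_force: 30.0
t 5.7 tcp [ 0.4627 -0.2917  0.2722] yaw_y 69.5 yaw_x 159.5 z [ 0.001 -0.001 -1.   ] q6 -1.98 w 0.0158 gf 30.0 F [-1.   0.4 -1. ]
side {'at': [0.4637, -0.2919, 0.2935], 'conf': 0.6}
top {'at': [0.4624, -0.2904, 0.2881], 'conf': 0.51}
[217 250] [373 223]
```

View pics/c2.png

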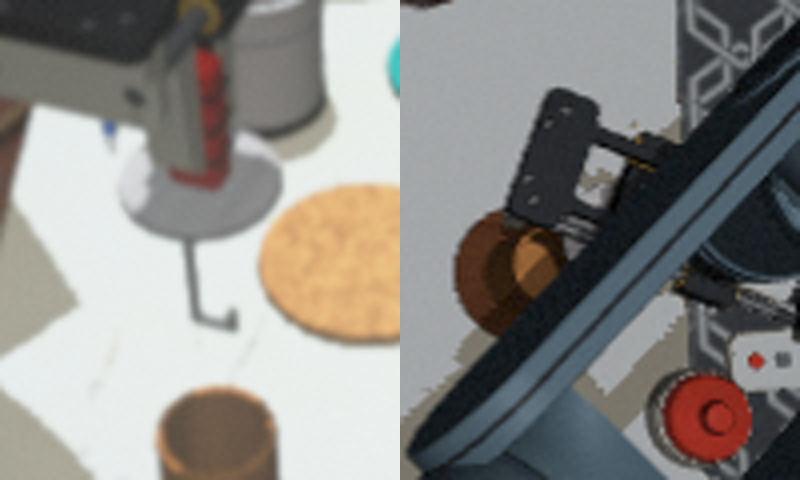

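The side crop shows the hook held upright, the wire on the left (crop 195,280) and the lip on the right (crop 232,315), so its mouth faces +x and hook x = -tool x. The stand's open rim is at crop (217,430). Now turn it to face the arch and carry it to the blue flask, 22 mm short of the arch.

```bash
python3 -m pendant '[-1,0,0,0,0,0,-7.3, -1,0,0,0,0,0,-7.3, -1,0,0,0,0,0,-7.3, -1,-0.0031,0.02,0,0,0,0, -1,-0.0031,0.04,0,0,0,0, -1,-0.0031,0.05,0,0,0,0, -1,-0.0031,0.05,0,0,0,0, -1,-0.0031,0.05,0,0,0,0]'
python3 -m pendant '[-1,-0.0031,0.05,0,0,0,0, -1,-0.0031,0.05,0,0,0,0, -1,-0.0031,0.05,0,0,0,0, -1,-0.0031,0.05,0,0,0,0, -1,-0.0031,0.05,0,0,0,0, -1,-0.0031,0.05,0,0,0,0, -1,-0.003,0.04,0,0,0,0, -1,0,0.014,0,0,0,0]'
python3 - <<'E'
from h import *; 
np.set_printoptions(precision=4,suppress=True)
camera('side')
for r in nets.pinpoint('side','stand_mouth'): print(r, onz('side',(221.2,297.5),.102))
for r in nets.pinpoint('side','hook_grip'): print(r)
snap('top','t2.png')
for r in nets.pinpoint('top','stand_mouth'): print(r)
st((.486,.273,.1412)); snap('side','s2.png')
E
```

```text
time_s: 6.9
eef_pos: [0.4722, -0.0784, 0.2713]
orientation: [-0.011, 1.0, 0.0, -0.0]
wrist_force: [0.1, -0.4, -1.5]
gripper_width: 0.0162
grip_force: 30.0
time_s: 7.9
eef_pos: [0.4842, 0.2758, 0.2711]
orientation: [-0.013, 1.0, 0.0, -0.001]
wrist_force: [-0.4, -0.4, -0.3]
gripper_width: 0.0157
grip_force: 30.0
{'at': [0.4593, -0.2948, 0.1012], 'conf': 0.89} [ 0.4612 -0.2967  0.102 ]
{'at': [0.4857, 0.2766, 0.2894], 'conf': 0.64}
{'at': [0.456, -0.2906, 0.1025], 'conf': 0.65}
t 8.15 tcp [0.4856 0.2721 0.2716] yaw_y 91.3 yaw_x -178.7 z [-0.    -0.001 -1.   ] q6 -1.28 w 0.0158 gf 30.0 F [ 0.   0.2 -1.7]
tool shift [-0.0005  0.001   0.1304]
```

```bash
python3 - <<'E'
from h import *
s=cv2.imread('pics/s2.png'); t=cv2.imread('pics/t2.png')
g=np.array((.4856,.2721,.2904)); k=5
def crop(im,n,c,pts):
    c=proj(n,c).astype(int)-[39,54]; c=np.maximum(c,0)
    o=cv2.resize(im[c[1]:c[1]+108,c[0]:c[0]+78],None,fx=k,fy=k,interpolation=cv2.INTER_CUBIC)
    for p,col in pts:
        u=((proj(n,p)-c+.5)*k).astype(int); cv2.circle(o,tuple(int(i) for i in u),3,col,-1)
    return o
pts=[(g+d,(0,255,0)) for d in((-.009,0,-.038),(-.009,0,-.118),(.009,0,-.118),(.009,0,-.1055),(-.034,0,-.032),(.034,0,-.032))]
cv2.imwrite('pics/c3.png',np.hstack([crop(s,'side',g-[0,0,.07],pts),crop(t,'top',(.507,.273,.1),pts[1:4]+[((.508,.274,.067),(255,0,255))])]))
E
```

```text
(no output)
```

View pics/c3.png

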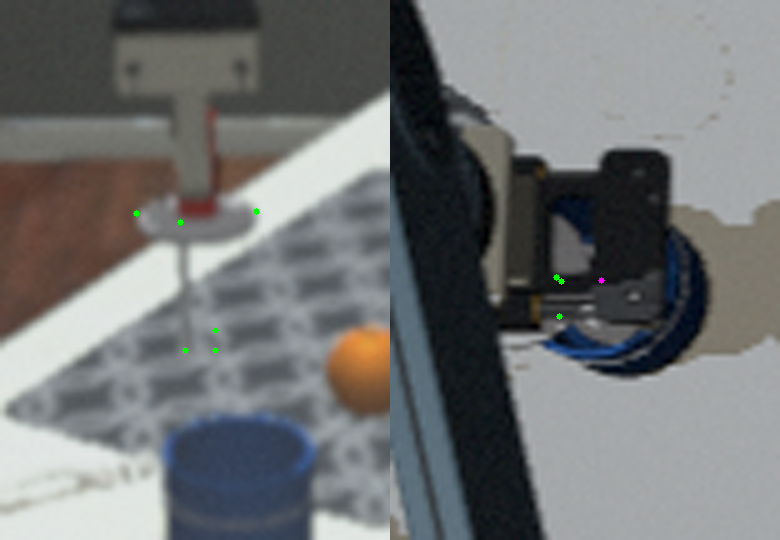

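The side crop shows the wire (180,222 to 187,345) and lip on the predicted points, so the hook is upright. It lies on the -x side of the flask's opening, as planned. I lower it.

```bash
python3 -m pendant '[-1,-0.0005,0.001,0.01,0,0,0, -1,0,0,0.02,0,0,0, -1,0,0,0.025,0,0,0, -1,0,0,0.025,0,0,0, -1,0,0,0.02,0,0,0, -1,0,0,0.02,0,0,0, -1,0,0,0.01,0,0,0, -1,0,0,0,0,0,0]'
python3 -c "
from h import *; st((.508,.273,.1412))"
```

```text
time_s: 9.2
eef_pos: [0.4859, 0.2735, 0.1409]
orientation: [-0.012, 1.0, -0.0, -0.001]
wrist_force: [0.3, -0.7, -0.7]
gripper_width: 0.016
grip_force: 30.0
t 9.2 tcp [0.4859 0.2735 0.1409] yaw_y 91.4 yaw_x -178.6 z [-0.002 -0.001 -1.   ] q6 -1.28 w 0.016 gf 30.0 F [ 0.3 -0.7 -0.7]
tool shift [-0.0221 -0.0011 -0.0004]
```

```bash
python3 -m pendant '[-1,-0.006,0,0,0,0,0, -1,-0.006,0,0,0,0,0, -1,-0.006,0,0,0,0,0, -1,-0.005,0,0,0,0,0, -1,0,0,0,0,0,0, -1,0,0,0,0,0,0]'
python3 -m pendant '[-1,0,0,-0.005,0,0,0, -1,0,0,-0.005,0,0,0, -1,0,0,-0.005,0,0,0, -1,0,0,-0.005,0,0,0, -1,0,0,-0.005,0,0,0, -1,0,0,-0.005,0,0,0, -1,0,0,0,0,0,0, -1,0,0,0,0,0,0]'
python3 - <<'E'
from h import *; st(); snap('top','t3.png')
E
```

```text
time_s: 9.95
eef_pos: [0.5091, 0.2747, 0.1415]
orientation: [-0.012, 1.0, -0.0, -0.0]
wrist_force: [-0.4, 0.0, -1.5]
gripper_width: 0.0158
grip_force: 30.0
time_s: 10.95
eef_pos: [0.5091, 0.2746, 0.1715]
orientation: [-0.012, 1.0, -0.0, -0.0]
wrist_force: [-0.3, -0.2, -1.9]
gripper_width: 0.0161
grip_force: 30.0
t 10.95 tcp [0.5091 0.2746 0.1715] yaw_y 91.4 yaw_x -178.6 z [-0. -0. -1.] q6 -1.29 w 0.0161 gf 30.0 F [-0.3 -0.2 -1.9]
```

```bash
python3 -m pendant '[-1,0,0,-0.008,0,0,0, -1,0,0,-0.012,0,0,0, -1,0,0,-0.018,0,0,0, -1,0,0,-0.02,0,0,0, -1,0,0,-0.02,0,0,0, -1,0,0,-0.02,0,0,0, -1,0,0,-0.016,0,0,0, -1,0,0,-0.012,0,0,0]'
python3 -m pendant '[-1,0,0,-0.008,0,0,0, -1,0,0,0,0,0,0, -1,0,0,0,0,0,0, -1,0,0,0,0,0,0]'
python3 - <<'E'
from h import *; st(); s=snap('side','s4.png')
for r in nets.pinpoint('side','infuser'): print(r)
u=proj('side',(.509,.2746,.2)).astype(int); c=s[u[1]-75:u[1]+75,u[0]-75:u[0]+75]
cv2.imwrite('pics/c4.png',cv2.resize(c[:,:,::-1],(600,600),interpolation=cv2.INTER_CUBIC))
E
```

```text
time_s: 12.0
eef_pos: [0.5094, 0.2748, 0.299]
orientation: [-0.012, 1.0, 0.0, 0.001]
wrist_force: [-0.4, -0.4, -1.8]
gripper_width: 0.0162
grip_force: 30.0
time_s: 12.5
eef_pos: [0.509, 0.2746, 0.3049]
orientation: [-0.012, 1.0, -0.0, -0.001]
wrist_force: [-0.5, 0.7, -2.1]
gripper_width: 0.0155
grip_force: 30.0
t 12.5 tcp [0.509  0.2746 0.3049] yaw_y 91.4 yaw_x -178.6 z [-0.001 -0.    -1.   ] q6 -1.29 w 0.0155 gf 30.0 F [-0.5  0.7 -2.1]
{'at': [0.5057, 0.2752, 0.1482], 'conf': 0.58}
```

View pics/c4.png

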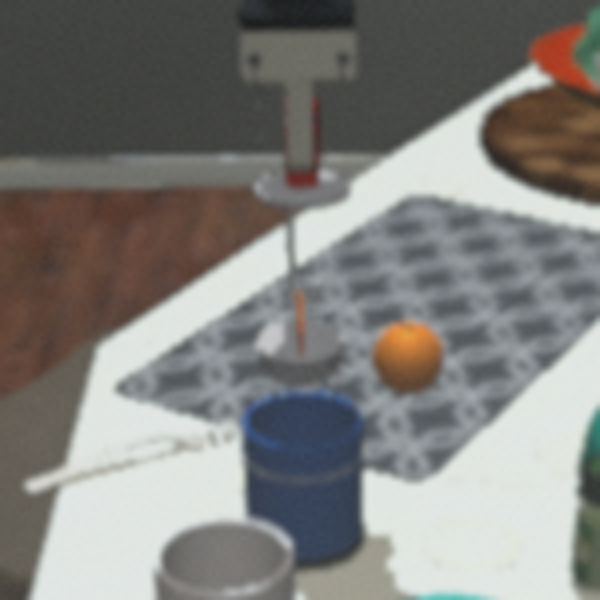

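The crop shows the infuser hanging upright on the hook at about (300,345), just clear above the blue flask. The net gives z = 0.148, exactly as expected. I carry it gently to the cork trivet.

```bash
python3 -m pendant '[-1,-0.0007,-0.004,0,0,0,0, -1,-0.0007,-0.008,0,0,0,0, -1,-0.0007,-0.012,0,0,0,0, -1,-0.0007,-0.016,0,0,0,0, -1,-0.0007,-0.02,0,0,0,0, -1,-0.0007,-0.02,0,0,0,0, -1,-0.0007,-0.02,0,0,0,0, -1,-0.0007,-0.02,0,0,0,0]'
python3 -m pendant '[-1,-0.0007,-0.02,0,0,0,0, -1,-0.0007,-0.02,0,0,0,0, -1,-0.0007,-0.02,0,0,0,0, -1,-0.0007,-0.02,0,0,0,0, -1,-0.0007,-0.02,0,0,0,0, -1,-0.0007,-0.02,0,0,0,0, -1,-0.0007,-0.02,0,0,0,0, -1,-0.0007,-0.02,0,0,0,0]'
python3 -m pendant '[-1,-0.0007,-0.02,0,0,0,0, -1,-0.0007,-0.02,0,0,0,0, -1,-0.0007,-0.016,0,0,0,0, -1,-0.0007,-0.012,0,0,0,0, -1,-0.0007,-0.008,0,0,0,0, -1,-0.0007,-0.004,0,0,0,0, -1,0,0,0,0,0,0, -1,0,0,0,0,0,0]'
python3 - <<'E'
from h import *; s=snap('side','s5.png')
for r in nets.pinpoint('side','infuser'): print(r)
st((.533,-.084,.1667))
E
```

```text
time_s: 13.6
eef_pos: [0.5179, 0.1532, 0.3057]
orientation: [-0.012, 1.0, -0.0, 0.0]
wrist_force: [-0.4, 0.5, -1.8]
gripper_width: 0.0159
grip_force: 30.0
time_s: 14.6
eef_pos: [0.5271, -0.0065, 0.3057]
orientation: [-0.012, 1.0, -0.0, 0.0]
wrist_force: [-0.1, 0.1, -1.6]
gripper_width: 0.0158
grip_force: 30.0
time_s: 15.6
eef_pos: [0.5334, -0.0843, 0.3057]
orientation: [-0.013, 1.0, 0.0, -0.0]
wrist_force: [-0.2, -0.1, -1.6]
gripper_width: 0.0159
grip_force: 30.0
{'at': [0.5274, -0.0799, 0.151], 'conf': 0.57}
t 15.7 tcp [ 0.5335 -0.0844  0.3057] yaw_y 91.4 yaw_x -178.6 z [ 0.  0. -1.] q6 -1.96 w 0.016 gf 30.0 F [ 0.4 -1.  -1.6]
tool shift [0.0005 0.0004 0.139 ]
```

```bash
python3 -m pendant '[-1,0,0,0.006,0,0,0, -1,0,0,0.014,0,0,0, -1,0,0,0.02,0,0,0, -1,0,0,0.025,0,0,0, -1,0,0,0.025,0,0,0, -1,0,0,0.02,0,0,0, -1,0,0,0.012,0,0,0, -1,0,0,0.006,0,0,0]'
python3 -m pendant '[-1,0,0,0.003,0,0,0, -1,0,0,0.003,0,0,0, -1,0,0,0.003,0,0,0, -1,0,0,0.003,0,0,0, -1,0,0,0.004,0,0,0, -1,0,0,0.005,0,0,0, -1,0,0,0.004,0,0,0, -1,0,0,0.004,0,0,0]'
python3 - <<'E'
from h import *; s=snap('side','s6.png')
for r in nets.pinpoint('side','infuser'): print(r)
st((.511,-.0845,.149))
u=proj('side',(.533,-.084,.08)).astype(int); c=s[u[1]-60:u[1]+60,u[0]-60:u[0]+60]
cv2.imwrite('pics/c6.png',cv2.resize(c[:,:,::-1],(600,600),interpolation=cv2.INTER_CUBIC))
E
```

```text
time_s: 16.7
eef_pos: [0.5331, -0.0847, 0.1767]
orientation: [-0.012, 1.0, 0.0, -0.001]
wrist_force: [0.4, -0.3, -1.2]
gripper_width: 0.016
grip_force: 30.0
time_s: 17.7
eef_pos: [0.5334, -0.0848, 0.1483]
orientation: [-0.012, 1.0, 0.0, -0.0]
wrist_force: [-0.3, -0.6, -0.4]
gripper_width: 0.0161
grip_force: 30.0
{'at': [0.5323, -0.0866, 0.0115], 'conf': 0.79}
t 17.8 tcp [ 0.5332 -0.0847  0.1481] yaw_y 91.4 yaw_x -178.6 z [-0.001  0.    -1.   ] q6 -1.96 w 0.0156 gf 30.0 F [-0.3 -0.1 -1. ]
tool shift [ 0.0222  0.0008 -0.0009]
```

View pics/c6.png

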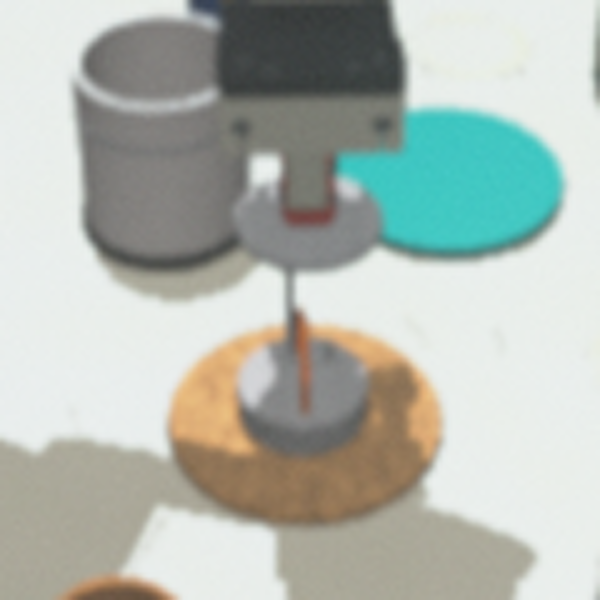

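The crop shows the infuser standing upright at the cork's middle (305,395), z = 0.0115, with the hook slack. I back the hook off 24 mm along -x, then raise it.

```bash
python3 -m pendant '[-1,0.005,0,0,0,0,0, -1,0.006,0,0,0,0,0, -1,0.006,0,0,0,0,0, -1,0.007,0,0,0,0,0, -1,0,0,0,0,0,0]'
python3 - <<'E'
from h import *; camera('side'); st()
for r in nets.pinpoint('side','infuser'): print(r)
E
```

```text
time_s: 18.42
eef_pos: [0.5089, -0.0854, 0.1488]
orientation: [-0.012, 1.0, 0.0, -0.0]
wrist_force: [-0.4, -0.5, -0.9]
gripper_width: 0.0159
grip_force: 30.0
t 18.48 tcp [ 0.5093 -0.0854  0.1488] yaw_y 91.4 yaw_x -178.6 z [ 0. -0. -1.] q6 -1.98 w 0.0157 gf 30.0 F [-0.2 -0.4 -1.3]
{'at': [0.5309, -0.0842, 0.0133], 'conf': 0.81}
{'at': [0.4613, -0.2919, 0.1008], 'conf': 0.16}
```

The infuser stayed put. I raise the hook and carry it over the stand at (0.459, -0.293).

```bash
python3 -m pendant '[-1,0,0,-0.01,0,0,0, -1,0,0,-0.02,0,0,0, -1,0,0,-0.025,0,0,0, -1,0,0,-0.025,0,0,0, -1,0,0,-0.025,0,0,0, -1,0,0,-0.015,0,0,0, -1,0,0,-0.005,0,0,0]'
python3 -m pendant '[-1,0.0069,-0.0258,0,0,0,0, -1,0.0069,-0.0258,0,0,0,0, -1,0.0069,-0.0258,0,0,0,0, -1,0.0069,-0.0258,0,0,0,0, -1,0.0069,-0.0258,0,0,0,0, -1,0.0069,-0.0258,0,0,0,0, -1,0.0069,-0.0258,0,0,0,0, -1,0.0069,-0.0258,0,0,0,0]'
python3 -m pendant '[-1,0,0,0,0,0,0]'
python3 - <<'E'
from h import *; s=snap('side','s7.png'); st((.459,-.293,.1215))
for t in('infuser','hook_grip','stand_mouth'):
  for r in nets.pinpoint('side',t): print(t,r)
u=proj('side',(.46,-.29,.16)).astype(int); y0=u[1]-50
c=s[y0:y0+100,u[0]-45:u[0]+45]
o=cv2.resize(c[:,:,::-1],None,fx=6,fy=6,interpolation=cv2.INTER_CUBIC)
for a in np.arange(0,6.28,.5):
    q=(proj('side',(.459+.025*np.cos(a),-.293+.025*np.sin(a),.102))-[u[0]-45,y0]+.5)*6; cv2.circle(o,(int(q[0]),int(q[1])),2,(0,255,0),-1)
cv2.imwrite('pics/c7.png',o[:600])
E
```

```text
time_s: 19.4
eef_pos: [0.5099, -0.0855, 0.2747]
orientation: [-0.012, 1.0, -0.0, 0.001]
wrist_force: [0.0, 0.4, -2.4]
gripper_width: 0.016
grip_force: 30.0
time_s: 20.4
eef_pos: [0.4588, -0.2936, 0.2726]
orientation: [-0.012, 1.0, 0.001, -0.001]
wrist_force: [0.4, -0.2, -0.3]
gripper_width: 0.0163
grip_force: 30.0
time_s: 20.52
eef_pos: [0.4586, -0.2943, 0.2724]
orientation: [-0.011, 1.0, 0.001, -0.001]
wrist_force: [-0.4, 0.1, -1.5]
gripper_width: 0.0158
grip_force: 30.0
t 20.57 tcp [ 0.4589 -0.2932  0.2726] yaw_y 91.3 yaw_x -178.7 z [-0.001  0.002 -1.   ] q6 -2.37 w 0.0158 gf 30.0 F [ 0.   0.4 -1.7]
tool shift [-3.000e-04 -1.000e-04  1.511e-01]
infuser {'at': [0.5304, -0.0822, 0.0064], 'conf': 0.6}
hook_grip {'at': [0.4601, -0.2968, 0.2924], 'conf': 0.65}
stand_mouth {'at': [0.4594, -0.2951, 0.1018], 'conf': 0.86}
```

View pics/c7.png

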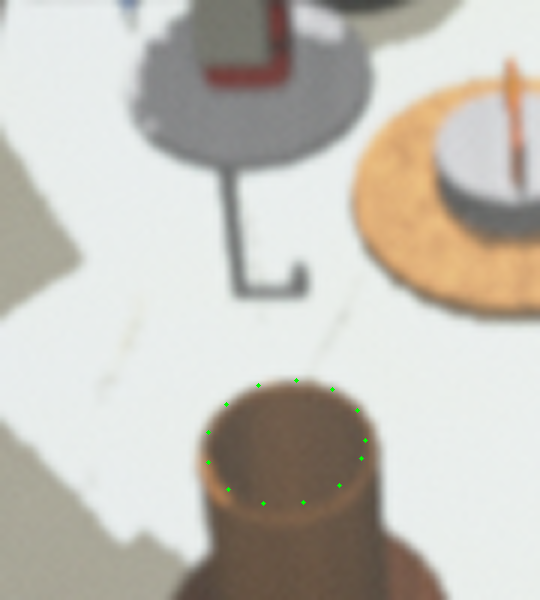

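The crop shows the hook upright over the stand, its tip at about (270,290), the rim centred at about (288,450), close to the predicted ring. I lower the hook in.

```bash
python3 -m pendant '[-1,0,-0.001,0.01,0,0,0, -1,0,0,0.02,0,0,0, -1,0,0,0.025,0,0,0, -1,0,0,0.025,0,0,0, -1,0,0,0.025,0,0,0, -1,0,0,0.02,0,0,0, -1,0,0,0.015,0,0,0, -1,0,0,0.006,0,0,0]'
python3 -m pendant '[-1,0,0,0.003,0,0,0, -1,0,0,0.001,0,0,0, -1,0,0,0,0,0,0]'
python3 -c "
from h import *; st()"
```

```text
time_s: 21.72
eef_pos: [0.4591, -0.2934, 0.1266]
orientation: [-0.013, 1.0, 0.001, -0.001]
wrist_force: [-0.0, 0.3, -0.2]
gripper_width: 0.0159
grip_force: 30.0
time_s: 22.1
eef_pos: [0.4596, -0.2944, 0.1242]
orientation: [-0.012, 1.0, -0.0, 0.0]
wrist_force: [0.3, 0.2, -1.4]
gripper_width: 0.016
grip_force: 30.0
t 22.1 tcp [ 0.4596 -0.2944  0.1242] yaw_y 91.4 yaw_x -178.6 z [ 0.001 -0.001 -1.   ] q6 -2.37 w 0.016 gf 30.0 F [ 0.3  0.2 -1.4]
```

```bash
python3 -m pendant '[-1,0,0,0.0015,0,0,0, -1,0,0,0.0012,0,0,0, -1,0,0,0,0,0,0, 0.2,0,0,0,0,0,0, 0.4,0,0,0,0,0,0, 0.6,0,0,0,0,0,0, 0.8,0,0,0,0,0,0, 1,0,0,0,0,0,0]'
python3 -m pendant '[1,0,0,0,0,0,0, 1,0,0,0,0,0,0, 1,0,0,0,0,0,0, 1,0,0,0,0,0,0]'
python3 -c "
from h import *; st()"
```

```text
time_s: 23.1
eef_pos: [0.4594, -0.2941, 0.1209]
orientation: [-0.012, 1.0, 0.0, -0.0]
wrist_force: [0.2, -0.1, -0.6]
gripper_width: 0.061
grip_force: 0.0
time_s: 23.6
eef_pos: [0.4594, -0.2941, 0.121]
orientation: [-0.012, 1.0, -0.0, -0.0]
wrist_force: [0.4, 0.2, 0.6]
gripper_width: 0.0926
grip_force: 0.0
t 23.6 tcp [ 0.4594 -0.2941  0.121 ] yaw_y 91.4 yaw_x -178.6 z [-0. -0. -1.] q6 -2.37 w 0.0926 gf 0.0 F [0.4 0.2 0.6]
```

```bash
python3 -m pendant '[1,0,0,-0.015,0,0,0, 1,0,0,-0.03,0,0,0, 1,0,0,-0.04,0,0,0, 1,0,0,-0.04,0,0,0, 1,0,0,-0.03,0,0,0, 1,0.04,0,0,0,0,0, 1,0.04,0,0,0,0,0, 1,0.02,0,0,0,0,0]'
python3 -m pendant '[1,0,0,0,0,0,0, 1,0,0,0,0,0,0]'
python3 - <<'E'
from h import *; s=snap('side','s8.png'); camera('top'); st()
for n in('side','top'):
 for t in('infuser','hook_grip','stand_mouth'):
  for r in nets.pinpoint(n,t): print(n,t,r)
cv2.imwrite('pics/c8.png',cv2.resize(s[200:360,150:330,::-1],None,fx=3.5,fy=3.5))
E
```

```text
time_s: 24.6
eef_pos: [0.3582, -0.2965, 0.2772]
orientation: [-0.012, 1.0, -0.001, 0.0]
wrist_force: [-0.1, -0.0, 0.3]
gripper_width: 0.0929
grip_force: 0.0
time_s: 24.85
eef_pos: [0.3602, -0.2968, 0.2763]
orientation: [-0.012, 1.0, -0.0, 0.001]
wrist_force: [-0.7, -0.3, -0.3]
gripper_width: 0.093
grip_force: 0.0
t 24.95 tcp [ 0.3603 -0.2967  0.2759] yaw_y 91.4 yaw_x -178.6 z [ 0.  0. -1.] q6 -2.52 w 0.0928 gf 0.0 F [-0.1 -0.5 -0.1]
side infuser {'at': [0.5317, -0.0852, 0.0119], 'conf': 0.88}
side hook_grip {'at': [0.4625, -0.2935, 0.1442], 'conf': 0.86}
side stand_mouth {'at': [0.4594, -0.2923, 0.0984], 'conf': 0.84}
top infuser {'at': [0.5327, -0.0817, 0.0074], 'conf': 0.81}
top hook_grip {'at': [0.4579, -0.2929, 0.139], 'conf': 0.75}
top stand_mouth {'at': [0.4548, -0.2884, 0.1038], 'conf': 0.96}
```

View pics/c8.png

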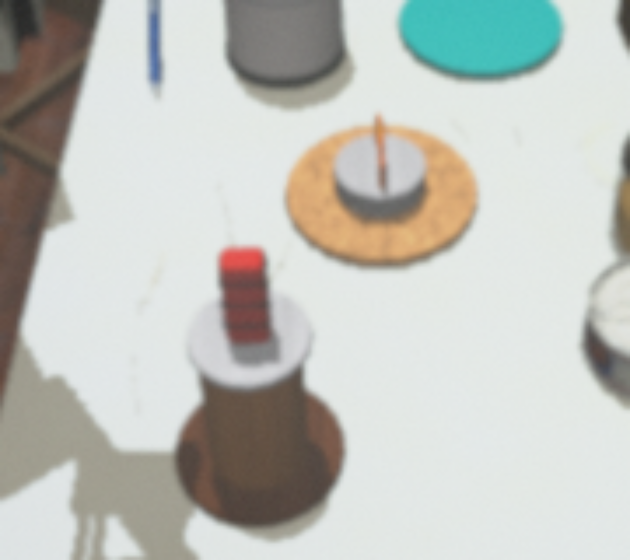

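The crop shows the infuser upright in the middle of the cork (380,175) and the hook upright with its collar on the rim (247,340). The gripper is clear of everything, so I hand in.

```bash
python3 -c "
from h import *; print(order.hand_in())"
```

```text
the job is handed in; nothing more can be done
None
```

I handed the job in at about 25 s: the blue flask's infuser stands upright in the middle of the cork trivet, and the hook is back upright in its stand; the hand-in call returned no verdict.

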